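# Unclamp the slanted sample rack and move its spacer plate to the pile

## Task

Free the slanted sample rack: slide the red safety catch fully outwards, away from the clamp bar, then swing the clamp bar by its black knob up the slope to its stop and leave it open. Then lift the blue spacer plate off the sample carrier and set it down gently, flat and squarely, on top of the pile of blue spacers on the white tray, keeping that pile in place; let go of it and leave the other things on the bench where they are.

Things in the scene. Friction and masses are not known exactly. Their poses are not given: they have to be found in the camera images.
- rack: Fixed grey stand 200 x 330 mm with a white face sloping at 30 degrees, low at the stand's -x (robot side). Origin: middle of its underside; z up; yaw within 0.3 rad. The face is 95 mm high at x = 0. In its frame 'up the slope' is (0.866, 0, 0.5), 'out of the slope' (-0.5, 0, 0.866), sideways y.
- rack_seat (a point): Middle of the top of the grey sample carrier on which the spacer starts. Carrier: fixed, 40 mm (up the slope) x 130 (y) x 24 high above the white face, so the spacer overhangs it 8 mm on its lower and upper long sides. Two 8 mm pins, 30 mm high, stand at the spacer's lower edge, 46 mm either side of its middle. Axes: as the stand (level).
- spacer: Loose blue spacer plate, 56 mm (its x) x 120 mm (its y) x 10 mm (its z), 0.11 to 0.22 kg, at the start lying on the carrier, tilted with the slope (its x up the slope, its z out of the slope), under the clamp bar. Origin: middle of its underside.
- catch (a joint): Safety catch, metres: 0 fully engaged (a tongue of the catch stands just up the slope of the bar's free end and blocks it), 0.035 fully withdrawn, sliding towards the stand's +y. Starts between 0 and 0.008. The bar is free beyond about 0.022. Needs about 3 N; stays where it is left.
- catch_grip (a point): On the red upright tab of the catch, 12 mm below its top. Tab: 14 mm (up the slope) x 26 mm (y), standing 32 mm out of the catch; room for fingers on its lower and upper sides. Axes: x up the slope, y towards release, z out of the slope. The closed bar's knob stands 65 mm to the -y of the engaged tab.
- bar (a joint): Angle of the clamp bar, rad: 0 closed (bar lies level along y, across the spacer, 2.5 mm clear of it), grows as the knob end swings up the slope, in the plane of the slope, to the stop at 1.5. Aluminium bar 203 x 24 x 10 mm. Needs about 2 N at the knob; stays where it is left. The catch blocks it.
- bar_knob (a point): On the axis of the black round knob (22 mm across, 45 mm tall, standing out of the slope) at the bar's free end, 19 mm below the knob's top and 26 mm above the bar. Axes turn with the bar: y points from the pivot to the knob, z out of the slope.
- bar_pivot (a point): On the pivot axis of the bar at the same level as point bar_knob, 160 mm from it. The axis points out of the slope.
- tray: Fixed white flat tray, 85 mm (its x) x 150 mm (its y), 6 mm thick, lying on the table, with the pile of two blue spacers on it. Its place may be either of two to the right of the rack. Origin: middle of its underside.
- pile_top: Upper one of the two loose blue spacers lying flat on the tray, same size as the other spacers (56 x 120 x 10 mm, long side along its y). Origin: middle of its underside, 16 mm above the table, so the spacer to be added comes to lie with its underside 26 mm above the table.
- pile_low: Lower one of the two spacers on the tray, its underside 6 mm above the table; origin there, in the middle.
- vial_box: Bystander, fixed: orange box of amber vials 85 x 140 mm, 42 mm high; it takes the other of the two places to the right of the rack, centre to centre about 150 to 205 mm from the tray. Origin: middle of its underside.
- wash_bottle: Bystander, loose: white bottle with red cap, 72 mm across, 170 mm tall. Origin: middle of its underside.
- jar: Bystander, loose: amber jar 68 mm across, 85 mm tall. Origin: middle of its underside.
- steel_cup: Bystander, loose: steel cup 84 mm across, 60 mm tall. Origin: middle of its underside.
- beaker: Bystander, loose: glass beaker 68 mm across, 85 mm tall. Origin: middle of its underside.
- spatula: Bystander, loose: spatula lying flat on the table between the robot and the rack. Origin: on it, at its underside.
There are look-alikes about, which are no part of the job. What is shaped like the pile_top but green or orange is not meant.

How it is judged:
By the outcome, as a careful person would: the job done as asked, in the order asked, and still so for the second after the job is handed in, with the robot touching nothing.
It also fails if it takes over 58 s, if anything falls off the work surface, if the arm or the gripper's body presses on something with over 40 N, if the wrist force passes 120 N, or if a joint passes its speed limit or range.

## Robot

A 6-joint arm with a two-finger parallel gripper is mounted at the origin on the work surface. World frame = base frame: x ahead of the robot, y to its left, z up, the work surface at z = 0. Lengths are in m, angles in rad, forces in N, time in s.
With the tool pointing down it reaches from about 0.35 to 0.875 m from the base axis. Payload 4.2 kg.
Tool frame: the origin (TCP) lies between the finger pads; the fingertips stand 11 mm ahead of it and the grasp point (between the pads) lies 8 mm behind it; x points along the fingers, y is the direction in which the jaws open and shut, and the axes are right-handed (so a half turn about x gives the same grasp; the last joint's range is limited). The gripper opens to 87 mm and grips with 3 to 60 N. Pads are 19 mm wide; open, the fingers measure 117 mm over their backs; the gripper's body (75 mm by 190 mm) begins 51 mm behind the grasp point.
Start: joints at [0.259, 0.385, 0.008, 0, -1.194, -0.259], TCP at [0.625, 0, 0.234] pointing down, gripper open.
Joint ranges: [-3.14, 3.14], [-1.21, 2.06], [-1.07, 1.41], [-3.16, 2.05], [-2.99, -0.16], [-3.1, 3.1]. Speed limits (rad/s): [2.79, 2.79, 3.14, 3.14, 3.14, 3.14].

## Interface

Orientations are given as a unit quaternion [x, y, z, w].
In Python, from bench import r gives the robot as it stands.
- The arm moves only by the tool move_arm, never from a script. Its argument "moves" is a list of rows, each a list of 3 entries, a list of its own where there are three numbers: the shift along the world's x, y, z in cm, then the turn about the world's z in rad, then the closure in counts, from 0 (fully open) to 255 (shut). In form: [[[x, y, z], yaw, gripper], ...]. A call has 1 to 12 rows; each row shifts and turns the commanded pose from where the row before left it; what a row does not reach is not made up. A row lasts 1/10 s, in which the tool goes at most 50 mm and 8.59 degrees, less where a joint would pass 70% of its speed; a pose out of reach is approached as far as the arm can. A call with a gripper value outside its range is refused whole. The fingers move at their own pace and stop on an object; the grip force is fixed at half the most. Time passes only in rows, so rows that do not move let the fingers close. It gives the time, the measured TCP pose, the force and the opening at its end, in the units of the state.
- r.sense(): the state, without advancing time (a new reading comes with each control period).
- r.get_image(name): name is "scene" or "side" or "wrist"; returns the picture (420x560x3 uint8, red, green, blue); there is no depth.
- r.camera_model(name): a dict with "camera_matrix" (3x3 intrinsics, pixels), "pose" (4x4, takes a point from camera to world coordinates); the wrist camera has in their place "mount" (4x4, takes a point from camera to tool coordinates, whose origin is the TCP and whose axes are the tool frame's). Camera axes: x right, y down, z forward; pixel columns grow to the right and rows downward; lengths in m; the calibration is good to about 2 mm. A picture is of the moment at which its call begins: read the wrist's pose just before it. camera_model takes no time and is no camera call.
- r.finish_job(): hands the job in, once; it reports no verdict.
The state is a dict: "time": time; "joints": joint angles; "joint_vel": joint speeds; "effort": joint torques, N m; "eef_pos": TCP position; "eef_rot": TCP orientation; "contact_force": force on the tool from outside, world axes, zero at the start; "ft_torque": the same for the moment, N m; "opening": opening from 0.0 (shut) to 1.0 (fully open).
Only numpy, scipy, OpenCV 4.12 (cv2) and the standard library are available. Lean on these libraries where they do the work, as an engineer would, in place of code of your own. Each camera call takes 0.05 s, during which the arm holds its last target. There are 200 camera calls.

## Working session

There is one attempt and no reset: what is moved stays moved. The work goes in short steps, Python scripts to look and compute and a tool call to move; the robot and the scene stay as the last step left them, time stands still between calls to the robot, and variables do not carry over. Pictures are saved under pics/ and viewed, about 8 in all and at most 12, crops included, and the job is handed in when it is done.

Besides the shell and the picture viewer there is one more tool, called as name([rows], argument=value, ...), one row to a line, values as JSON. move_arm: Moves the arm, as the interface text tells. Its arguments: {"type":"object","properties":{"moves":{"type":"array"}},"required":["moves"]}

```bash
ls; mkdir -p pics; python3 - <<'E'
from bench import r
import cv2,numpy as np
np.set_printoptions(precision=4,suppress=True)
s=r.sense();print(s['time'],s['eef_pos'],s['eef_rot'],s['opening'])
for n in("scene","side"):
    cv2.imwrite(f"pics/{n}0.png",r.get_image(n)[:,:,::-1])
for n in("scene","side","wrist"):
    for k,v in r.camera_model(n).items(): print(n,k,np.array(v) if not isinstance(v,str) else v)
E
```

```text
pics
0.0 [0.6244 0.     0.2325] [-0.4994  0.5006  0.5005  0.4995] 0.9990386194765892
scene camera_matrix [[451.2549   0.     281.9764]
 [  0.     451.2549 208.2891]
 [  0.       0.       1.    ]]
scene pose [[-0.5942  0.4636 -0.6572  1.2948]
 [ 0.8042  0.3524 -0.4785  0.5495]
 [ 0.0097 -0.8129 -0.5823  0.7964]
 [ 0.      0.      0.      1.    ]]
side camera_matrix [[433.3947   0.     280.0483]
 [  0.     433.3947 210.0503]
 [  0.       0.       1.    ]]
side pose [[-0.9883 -0.1133  0.1022  0.3845]
 [-0.1524  0.7597 -0.6322  0.7305]
 [-0.006  -0.6403 -0.7681  1.0279]
 [ 0.      0.      0.      1.    ]]
wrist camera_matrix [[342.5665   0.     281.3459]
 [  0.     342.5665 211.0894]
 [  0.       0.       1.    ]]
wrist mount [[ 0.0001 -0.2844  0.9587 -0.1508]
 [ 1.     -0.0011 -0.0004  0.0003]
 [ 0.0011  0.9587  0.2844 -0.078 ]
 [ 0.      0.      0.      1.    ]]
```

View pics/scene0.png

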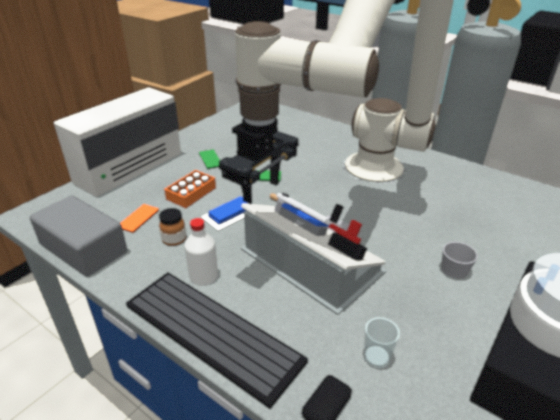

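View pics/side0.png

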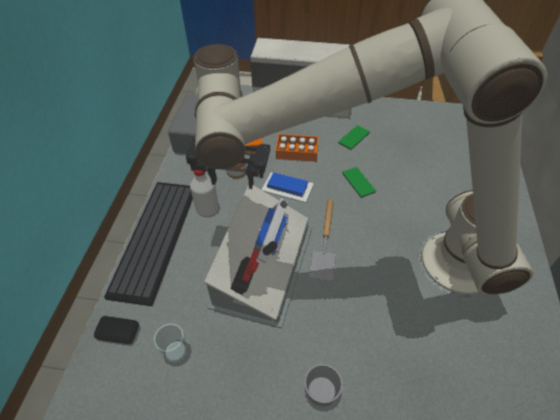

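The side and scene views show the rack (side ~258,255), the tray with its blue pile (side 288,186), the red catch tab (~250,268) and the knob (~270,247). I'll enlarge these and take a wrist view.

```bash
python3 - <<'E'
from bench import r
import cv2,numpy as np
a=cv2.imread('pics/side0.png')[165:325,190:325]; b=cv2.imread('pics/scene0.png')[170:310,200:390]
A=cv2.resize(a,None,fx=3.7,fy=3.7,interpolation=cv2.INTER_CUBIC)
print(A.shape); cv2.imwrite('pics/sidec.png',A)
B=cv2.resize(b,None,fx=4,fy=4,interpolation=cv2.INTER_CUBIC);print(B.shape);cv2.imwrite('pics/scenec.png',B)
w=r.get_image('wrist')[:,:,::-1];cv2.imwrite('pics/w0.png',w)
E
```

```text
(592, 500, 3)
(560, 760, 3)
```

View pics/sidec.png

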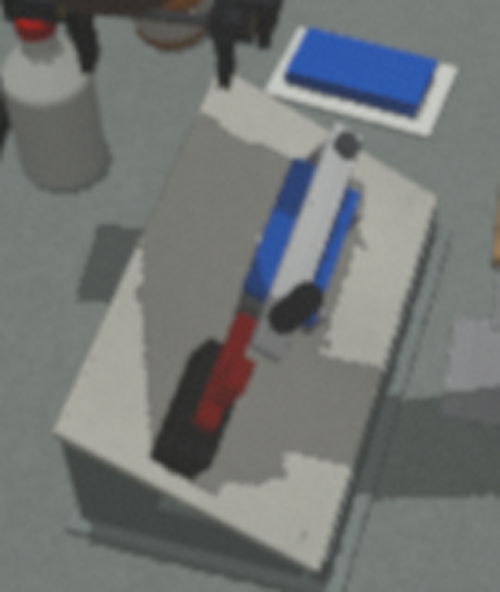

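View pics/w0.png

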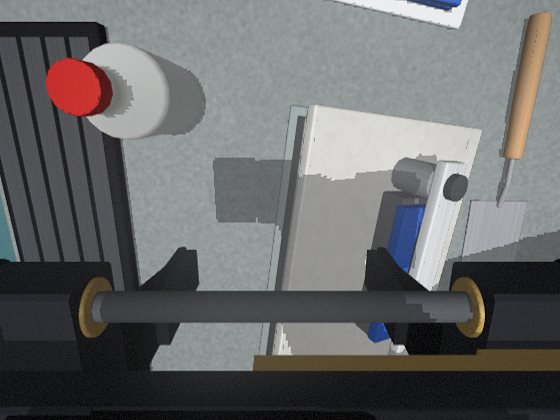

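View pics/scenec.png

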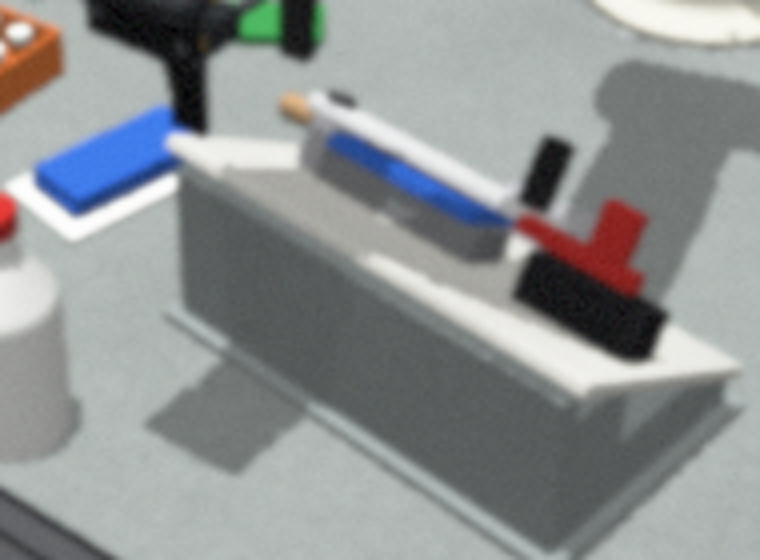

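The rack face corners, bar, knob, tab and pile are clear in these views (side crop corners ~435,197 / 322,572 / 57,432; knob top ~308,294; tab ~240,365). In the wrist view the fingertips are about 17 px wide, roughly 9 mm thick. I'll fit the rack's pose next.

```bash
cat > h.py <<'E'
from bench import r
import cv2,numpy as np
from scipy.spatial.transform import Rotation as R
from scipy.optimize import least_squares
np.set_printoptions(precision=4,suppress=True)
def cam(n,s=None):
    m=r.camera_model(n);K=np.array(m['camera_matrix'])
    if n!='wrist': return K,np.array(m['pose'])
    s=s or r.sense();T=np.eye(4);T[:3,:3]=R.from_quat(s['eef_rot']).as_matrix();T[:3,3]=s['eef_pos']
    return K,T@np.array(m['mount'])
def proj(c,p):
    K,T=c;q=T[:3,:3].T@(np.array(p)-T[:3,3]);q=K@q;return q[:2]/q[2]
def ray(c,uv):
    K,T=c;d=T[:3,:3]@np.linalg.solve(K,[*uv,1]);return T[:3,3],d
def onz(c,uv,z):
    o,d=ray(c,uv);return o+d*(z-o[2])/d[2]
def rack(P,s,y,h):
    "slope coords (s up slope from x=0 face point, y, h out of face) -> world"
    l=np.array([.866025*s-.5*h, y, .095+.5*s+.866025*h]);c,n=np.cos(P[2]),np.sin(P[2])
    return np.array([P[0]+c*l[0]-n*l[1],P[1]+n*l[0]+c*l[1],l[2]])
E
python3 - <<'E'
from h import *
C={n:cam(n) for n in('scene','side','wrist')}
S=lambda u,v:('side',(190+(u+.5)/3.7-.5,165+(v+.5)/3.7-.5)); B=lambda u,v:('scene',(200+(u+.5)/4-.5,170+(v+.5)/4-.5)); W=lambda u,v:('wrist',(u,v))
L=.1/.866025
cor=[((-L,-.165),S(435,197)),((-L,.165),S(322,572)),((L,.165),S(57,432)),((L,-.165),W(312,105)),((-L,-.165),W(481,129)),((-L,.165),B(740,368)),((L,.165),B(585,390)),((L,-.165),B(168,140))]
def f(P): return np.concatenate([proj(C[o[0]],rack(P,s[0]*P[3],s[1]*P[4],0))-o[1] for s,o in cor])
q=least_squares(f,[.6,.1,0,1,1]);print(q.x,'\n',q.fun.reshape(-1,2))
P=q.x[:3]
def g(v):
    sb,yp,st,yt,ht,hp=v
    e=[]
    for (s,y,h),o in [((sb,yp,hp),S(347,145)),((sb,yp,hp),W(455,187)),((sb,yp+.16,.0915),S(310,293)),((sb,yp+.16,.0915),B(559,147)),((st,yt,ht),B(628,208)),((st,yt,ht),S(243,362))]:
        e.append(proj(C[o[0]],rack(P,s,y,h))-o[1])
    return np.concatenate(e)
k=least_squares(g,[0,-.08,0,.14,.07,.05]);print(k.x,'\n',k.fun.reshape(-1,2))
for o in [W(398,205)]: pass
for uv in [(304,30),(437,63),(415,105),(287,77)]: print('pile',onz(C['side'],S(*uv)[1],.026))
for uv in [(35,165),(75,205),(160,107)]: print('pileScene',onz(C['scene'],B(*uv)[1],.026))
E
```

```text
[ 0.5379  0.0927 -0.1225  0.8648  0.9949] 
 [[ 0.1562  0.3338]
 [-0.6973  0.1536]
 [-0.8336  0.3331]
 [-0.0045  0.0581]
 [-0.3458  0.0804]
 [ 0.1283 -0.8523]
 [ 0.3324 -1.7717]
 [-0.4397 -1.4763]]
[-0.0002 -0.1204  0.0225  0.1058  0.0804  0.0513] 
 [[-0.2303  0.0376]
 [ 0.0121  0.0956]
 [ 0.0039  0.9832]
 [-0.5    -1.8693]
 [-1.3785 -1.5548]
 [-0.3447  2.0778]]
pile [ 0.5682 -0.2459  0.026 ]
pile [ 0.4485 -0.2234  0.026 ]
pile [ 0.4614 -0.1723  0.026 ]
pile [ 0.5733 -0.1882  0.026 ]
pileScene [ 0.5648 -0.2459  0.026 ]
pileScene [ 0.5825 -0.19    0.026 ]
pileScene [ 0.4531 -0.223   0.026 ]
```

```bash
cat > fit.py <<'E'
from h import *
C={n:cam(n) for n in('scene','side','wrist')}
S=lambda u,v:('side',(190+(u+.5)/3.7-.5,165+(v+.5)/3.7-.5)); B=lambda u,v:('scene',(200+(u+.5)/4-.5,170+(v+.5)/4-.5)); W=lambda u,v:('wrist',(u,v))
L=.1
cor=[((-L,-.165),S(435,197)),((-L,.165),S(322,572)),((L,.165),S(57,432)),((L,-.165),W(312,105)),((-L,-.165),W(481,129)),((-L,.165),B(740,368)),((L,.165),B(585,390)),((L,-.165),B(168,140))]
off=np.array([0,-1.3])
def E(P,s,o): return proj(C[o[0]],rack(P,*s))-o[1]-(off if o[0]=='scene' else 0)
q=least_squares(lambda P:np.concatenate([E(P,(*s,0),o) for s,o in cor]),[.54,.09,-.12]);P=q.x
print(P,abs(q.fun).max())
ob=[(0,S(347,145)),(0,W(455,187)),(1,S(310,293)),(1,B(559,147)),(2,B(628,208)),(2,S(243,362))]
def g(v):
    p=[(v[0],v[1],v[5]),(v[0],v[1]+.16,.0915),(v[2],v[3],v[4])]
    return np.concatenate([E(P,p[i],o) for i,o in ob])
k=least_squares(g,[0,-.12,.02,.1,.08,.05]);print(k.x,'\n',k.fun.reshape(-1,2))
np.save('P.npy',P)
s=r.sense();print(s['time'],R.from_quat(s['eef_rot']).as_matrix()[:,1])
t=rack(P,.0225,.072,.060)+[0,0,.011];print('TCP for catch',t,'delta cm',(t-s['eef_pos'])*100)
E
python3 fit.py
```

```text
[ 0.5376  0.0932 -0.1207] 1.025707362891012
[ 0.0003 -0.1208  0.0239  0.1057  0.0826  0.0514] 
 [[-0.2764 -0.0735]
 [ 0.0285  0.003 ]
 [ 0.0544  0.8887]
 [-0.5194 -0.6848]
 [-1.0599 -1.1966]
 [-0.2642  1.5973]]
0.15 [-1.      0.0002  0.0017]
TCP for catch [0.5358 0.1659 0.1692] delta cm [-8.878  16.5895 -6.3495]
```

move_arm([
  [[-2.2,4.1,0],-0.06,255],
  [[-2.2,4.2,0],-0.06,255],
  [[-2.2,4.2,0],0,255],
  [[-2.3,4.1,0],0,255],
  [[0,0,0],0,255],
  [[0,0,0],0,255],
  [[0,0,0],0,255],
  [[0,0,0],0,255],
])

```text
time: 0.95
eef_pos: [0.5364, 0.165, 0.2333]
eef_rot: [-0.469, 0.53, 0.469, 0.529]
contact_force: [1.0, -0.4, 0.6]
opening: 0.356
```

```bash
python3 - <<'E'
from h import *
s=r.sense();im=r.get_image('wrist')[:,:,::-1];c=cam('wrist',s);P=np.load('P.npy')
a=im.copy()
pts=dict(kt=(0,.0392,.0915),kb=(0,.0392,.0465),tab=(.0235,.1057,.081),tb=(.0235,.1057,.048))
for n,p in pts.items():
    u=proj(c,rack(P,*p));print(n,u);cv2.drawMarker(a,tuple(int(x) for x in u),(0,255,255),0,9,1)
d=cv2.imread('x') 
b=r.get_image('side')[:,:,::-1];b=np.ascontiguousarray(b);cs=cam('side')
for n,p in pts.items():cv2.circle(b,tuple(int(round(x)) for x in proj(cs,rack(P,*p))),1,(0,255,255),-1)
b=cv2.resize(b[215:320,180:320],(560,420))
cv2.imwrite('pics/w1.png',cv2.resize(np.vstack([a[:,:],b])[:,:],None,fx=.71,fy=.71))
E
```

```text
kt [338.3264 186.1708]
kb [299.2294 174.8703]
tab [296.4903 283.8358]
tb [272.9724 265.3814][ WARN:0@1.683] global loadsave.cpp:275 findDecoder imread_('x'): can't open/read file: check file path/integrity
```

View pics/w1.png

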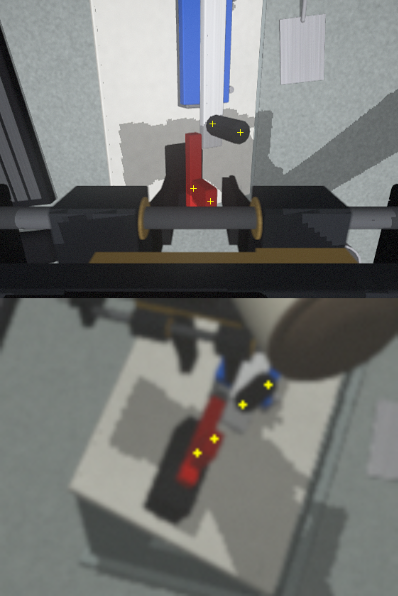

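Knob and tab agree with the fit (wrist knob top ~(338,186) px, tab ~(296,284) px before scaling). I'll finish closing the fingers, then descend between knob and tab.

move_arm([
  [[0,0.1,0],0,255],
  [[0,0,0],0,255],
  [[0,0,0],0,255],
  [[0,0,0],0,255],
  [[0,0,0],0,255],
  [[0,0,-2],0,255],
  [[0,0,-2],0,255],
  [[0,0,-1.4],0,255],
  [[0,0,-1.0],0,255],
  [[0,0,0],0,255],
])

```text
time: 2.05
eef_pos: [0.5352, 0.1667, 0.1682]
eef_rot: [-0.469, 0.53, 0.469, 0.528]
contact_force: [0.8, 0.4, 0.5]
opening: 0.008
```

move_arm([
  [[0.1,0.8,0],0,255],
  [[0.1,0.8,0],0,255],
  [[0.1,0.8,0],0,255],
  [[0.1,0.8,0],0,255],
  [[0.05,0.4,0],0,255],
  [[0,0,0],0,255],
])

```text
time: 2.65
eef_pos: [0.5408, 0.2042, 0.1698]
eef_rot: [-0.469, 0.528, 0.469, 0.53]
contact_force: [0.6, -0.6, 0.1]
opening: 0.005
```

move_arm([
  [[0.025,0.2,0],0,255],
  [[0.025,0.2,0],0,255],
  [[0,0,0],0,255],
])

```text
time: 2.95
eef_pos: [0.5409, 0.207, 0.1696]
eef_rot: [-0.469, 0.529, 0.469, 0.529]
contact_force: [0.1, -0.7, 1.2]
opening: 0.004
```

move_arm([
  [[0.025,0.2,0],0,255],
  [[0.025,0.2,0],0,255],
])

```text
time: 3.15
eef_pos: [0.541, 0.2094, 0.1696]
eef_rot: [-0.47, 0.53, 0.469, 0.528]
contact_force: [0.6, -9.9, 2.7]
opening: 0.009
```

move_arm([
  [[0.025,0.2,0],0,255],
  [[0,0,0],0,255],
])

```text
time: 3.35
eef_pos: [0.541, 0.2096, 0.1696]
eef_rot: [-0.47, 0.532, 0.468, 0.527]
contact_force: [-0.0, -11.1, 3.8]
opening: 0.007
```

move_arm([
  [[0.025,0.2,0],0,255],
  [[0,0,0],0,255],
])

```text
time: 3.55
eef_pos: [0.541, 0.2098, 0.1697]
eef_rot: [-0.47, 0.533, 0.467, 0.526]
contact_force: [1.8, -15.9, 5.1]
opening: 0.005
```

Catch at its stop: the tool stands still at y ≈ 0.210 while the force climbs to 16 N. Now I'll plan the knob arc.

```bash
python3 - <<'E'
from h import *
P=np.load('P.npy');c,n=np.cos(P[2]),np.sin(P[2])
def tool(th,extra=0):
    k=rack(P,.16*np.sin(th),-.1208+.16*np.cos(th),.078)
    t=np.array([.866*np.cos(th),-np.sin(th)]);t/=np.linalg.norm(t)
    D=.029*np.cos(th)**2+.023*np.sin(th)**2+extra
    tw=np.array([c*t[0]-n*t[1],n*t[0]+c*t[1]])
    xy=k[:2]-D*tw
    return np.array([*xy,.1513+.08*np.sin(th)+.011]),np.arctan2(-np.sin(th),.866*np.cos(th))
p0,_=tool(0,.010);print('start',p0)
pr,yr=p0,0
for th in np.arange(0,1.56,.13):
    p,y=tool(th);print(round(th,2),p,'d cm',(p-pr)*100,'dyaw',round(y-yr,3));pr,yr=p,y
s=r.sense();print(s['eef_pos'],s['joints'],'to start',(p0-s['eef_pos'])*100)
E
```

```text
start [0.4648 0.1415 0.1623]
0.0 [0.4748 0.1403 0.1623] d cm [ 0.9927 -0.1204  0.    ] dyaw -0.0
0.13 [0.4934 0.141  0.1727] d cm [1.861  0.0728 1.0371] dyaw -0.15
0.26 [0.5121 0.1388 0.1829] d cm [ 1.8762 -0.2217  1.0196] dyaw -0.148
0.39 [0.5306 0.1335 0.1927] d cm [ 1.849  -0.5237  0.9849] dyaw -0.145
0.52 [0.5484 0.1253 0.2021] d cm [ 1.7769 -0.822   0.9335] dyaw -0.141
0.65 [0.565  0.1143 0.2107] d cm [ 1.661  -1.1053  0.8665] dyaw -0.136
0.78 [0.5801 0.1006 0.2186] d cm [ 1.5056 -1.3634  0.7847] dyaw -0.131
0.91 [0.5932 0.0848 0.2255] d cm [ 1.3172 -1.5882  0.6898] dyaw -0.127
1.04 [0.6043 0.067  0.2313] d cm [ 1.1033 -1.7742  0.5832] dyaw -0.122
1.17 [0.613  0.0478 0.236 ] d cm [ 0.8719 -1.9184  0.4668] dyaw -0.119
1.3 [0.6193 0.0276 0.2394] d cm [ 0.6307 -2.02    0.3425] dyaw -0.116
1.43 [0.6232 0.0068 0.2415] d cm [ 0.3863 -2.0797  0.2124] dyaw -0.114
[0.541  0.2098 0.1697] [ 0.6516  0.3661 -0.1931  0.0059 -1.0215 -0.7752] to start [-7.6121 -6.8328 -0.7364]
```

move_arm([
  [[-0.1,-1.2,0],0,255],
  [[0,-0.6,2.5],0,255],
  [[0,0,2],0,255],
  [[-3.8,-2.7,0],0,255],
  [[-3.7,-2.7,0],0,255],
  [[0,0,-2.6],0,255],
  [[0,0,-2.6],0,255],
  [[0,0,0],0,255],
])

```text
time: 4.35
eef_pos: [0.4638, 0.1423, 0.1599]
eef_rot: [-0.468, 0.531, 0.47, 0.528]
contact_force: [-0.2, 0.2, 0.1]
opening: 0.008
```

move_arm([
  [[1.1,-0.2,0.2],0,255],
  [[0.95,0.05,0.5],-0.075,255],
  [[0.95,0.0,0.5],-0.075,255],
  [[0.95,-0.1,0.5],-0.075,255],
  [[0.95,-0.1,0.5],-0.075,255],
  [[0.9,-0.25,0.5],-0.07,255],
  [[0.9,-0.3,0.5],-0.07,255],
  [[0.9,-0.4,0.45],-0.07,255],
  [[0.9,-0.4,0.45],-0.07,255],
  [[0,0,0],0,255],
])

```text
time: 5.35
eef_pos: [0.5533, 0.1263, 0.2053]
eef_rot: [-0.298, 0.64, 0.298, 0.643]
contact_force: [0.4, 0.1, 0.1]
opening: 0.004
```

```bash
python3 - <<'E'
from h import *
b=r.get_image('side')[:,:,::-1];a=r.get_image('scene')[:,:,::-1]
cv2.imwrite('pics/k1.png',np.hstack([cv2.resize(b[160:330,180:350],(400,400)),cv2.resize(a[150:320,220:390],(400,400))]))
print(r.sense()['eef_pos'])
E
```

```text
[0.5523 0.1264 0.2045]
```

View pics/k1.png

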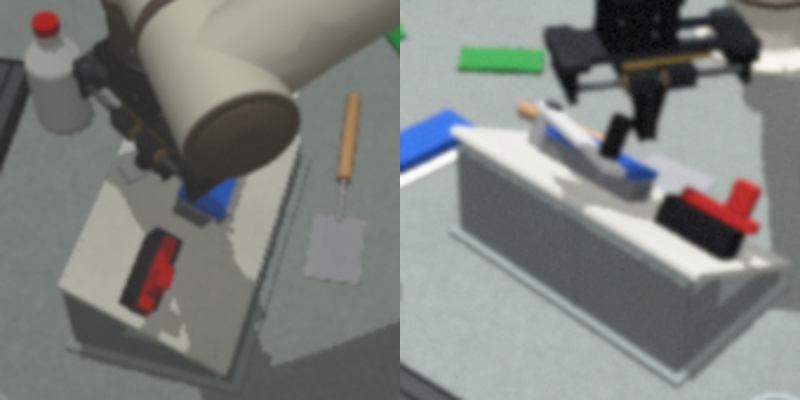

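The catch is withdrawn (red, right at ~740,200) and the bar is swinging with the finger behind the knob (~615,135). I'll continue along the arc.

move_arm([
  [[0.75,-0.5,0.4],-0.07,255],
  [[0.75,-0.55,0.4],-0.07,255],
  [[0.75,-0.65,0.4],-0.065,255],
  [[0.75,-0.7,0.4],-0.065,255],
  [[0.65,-0.8,0.35],-0.065,255],
  [[0.65,-0.8,0.35],-0.065,255],
  [[0.55,-0.9,0.3],-0.06,255],
  [[0.55,-0.9,0.3],-0.06,255],
  [[0.45,-0.95,0.2],-0.06,255],
  [[0.45,-0.95,0.2],-0.06,255],
])

```text
time: 6.45
eef_pos: [0.6143, 0.0496, 0.2374]
eef_rot: [-0.081, 0.702, 0.082, 0.703]
contact_force: [-1.7, 1.4, 1.6]
opening: 0.007
```

move_arm([
  [[0.3,-1.0,0.2],-0.06,255],
  [[0.3,-1.0,0.2],-0.06,255],
  [[0.2,-1.0,0.1],-0.05,255],
  [[0.15,-0.6,0.1],-0.05,255],
  [[0,0,0],0,255],
])

```text
time: 6.95
eef_pos: [0.624, 0.0129, 0.2432]
eef_rot: [-0.004, 0.706, 0.004, 0.708]
contact_force: [0.3, 0.2, 0.0]
opening: 0.006
```

move_arm([
  [[0,-0.6,0.05],0,255],
  [[0,-0.4,0],0,255],
  [[0,-0.3,0],0,255],
])

```text
time: 7.25
eef_pos: [0.6239, 0.0001, 0.2435]
eef_rot: [-0.004, 0.707, 0.004, 0.708]
contact_force: [0.4, 2.3, 1.6]
opening: 0.003
```

move_arm([
  [[0,-0.3,0],0,255],
  [[0,-0.3,0],0,255],
])

```text
time: 7.45
eef_pos: [0.6235, -0.0061, 0.2432]
eef_rot: [-0.004, 0.707, 0.004, 0.707]
contact_force: [0.4, 0.7, 1.7]
opening: 0.008
```

move_arm([
  [[0,-0.3,0],0,255],
  [[0,-0.2,0],0,255],
])

```text
time: 7.65
eef_pos: [0.6237, -0.0077, 0.2432]
eef_rot: [-0.002, 0.706, 0.006, 0.708]
contact_force: [-2.0, 16.5, 5.5]
opening: 0.005
```

Bar at its stop: force rose to 16.5 N with the tool standing still. I'll back away and take a wrist view of the spacer from above.

move_arm([
  [[0,1.2,0],0,255],
  [[0,0.8,2],0,0],
  [[0,1,2],0.144,0],
  [[-1.4,1.3,0],0.144,0],
  [[-1.4,1.3,0],0.144,0],
  [[-1.4,1.3,0],0.144,0],
  [[-1.4,1.3,0],0.144,0],
  [[-1.4,1.3,0],0.144,0],
  [[-1.4,1.3,0],0.144,0],
  [[-1.4,1.3,0],0.144,0],
  [[-1.4,1.3,0],0.144,0],
  [[-1.4,1.3,0],0.144,0],
])

```text
time: 8.85
eef_pos: [0.4963, 0.1357, 0.2824]
eef_rot: [-0.471, 0.529, 0.471, 0.527]
contact_force: [0.3, 0.0, -1.3]
opening: 0.923
```

move_arm([
  [[0,0,0],0,0],
  [[0,0,0],0,0],
])

```text
time: 9.05
eef_pos: [0.4973, 0.1357, 0.2829]
eef_rot: [-0.469, 0.53, 0.469, 0.529]
contact_force: [0.3, 0.5, -0.1]
opening: 0.995
```

```bash
python3 - <<'E'
from h import *
s=r.sense();im=r.get_image('wrist')[:,:,::-1];c=cam('wrist',s);P=np.load('P.npy')
print(s['eef_pos'],s['time'],s['opening'],R.from_quat(s['eef_rot']).as_matrix()[:,1])
cv2.imwrite('pics/w2raw.png',im)
import json;json.dump([list(map(float,s['eef_pos'])),list(map(float,s['eef_rot']))],open('w2.json','w'))
for yc in (-.05,-.04,-.03):
  print(yc,[proj(c,rack(P,a,yc+b,.034)).round(1).tolist() for a in(-.028,.028) for b in(-.06,.06)])
# blue mask
h=cv2.cvtColor(np.ascontiguousarray(im),cv2.COLOR_BGR2HSV);m=cv2.inRange(h,(105,120,40),(130,255,255));print('blue px',m.sum()/255)
k=cv2.connectedComponentsWithStats(m);print(k[2][k[2][:,4]>150],k[3][k[2][:,4]>150])
cv2.imwrite('pics/w2.png',cv2.resize(im[0:300,150:450],(800,800))[:600])
E
```

```text
[0.4973 0.1357 0.2829] 9.05 0.9945110137009844 [-0.9926  0.1212  0.0005]
-0.05 [[276.1, 24.4], [276.9, 165.5], [212.5, 15.8], [220.6, 170.6]]
-0.04 [[276.1, 37.4], [276.9, 175.9], [213.2, 30.2], [221.2, 182.0]]
-0.03 [[276.2, 50.2], [277.0, 186.2], [214.0, 44.3], [221.8, 193.1]]
blue px 8845.0
[[     0      0    560    420 226355]
 [   213     30     65    150   8845]] [[280.8003 213.6179]
 [246.2231 104.1188]]
```

View pics/w2.png

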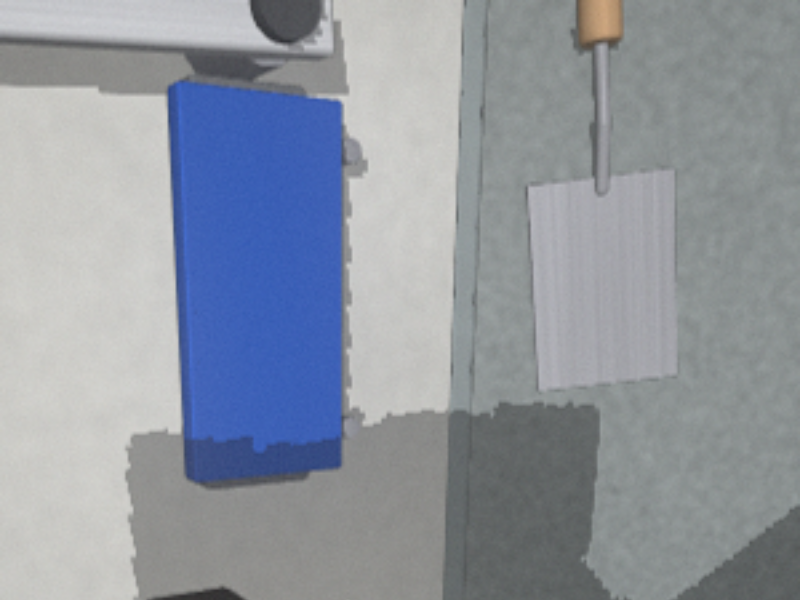

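Blue spacer on the carrier seen cleanly, bar out of the way; the wrist-crop corners are (168,85), (340,100), (341,468), (187,480), with a thin strip of its upper edge face at the left. I'll refine its position.

```bash
python3 - <<'E'
from h import *
import json
a,b=json.load(open('w2.json'));c=cam('wrist',dict(eef_pos=a,eef_rot=b));P=np.load('P.npy')
im=cv2.imread('pics/w2raw.png')
for v in (60,105,150): print(v,im[v,206:226].tolist() if v==105 else im[v,206:226].sum(1).tolist(), '| right', im[v,270:284].sum(1).tolist())
for h in(.034,.024): print(h,[proj(c,rack(P,x,-.04+y,h)).round(1).tolist() for x in(-.028,.028) for y in(-.06,.06)])
for v in (60,105,150):
  for x,h in((.028,.034),(.028,.024),(-.028,.034)):
    # column of long edge at row v
    p,q=proj(c,rack(P,x,-.1,h)),proj(c,rack(P,x,.02,h));print(v,x,h,round(np.interp(v,[p[1],q[1]],[p[0],q[0]]),2))
E
```

```text
60 [603, 607, 605, 605, 598, 617, 611, 517, 260, 278, 299, 324, 370, 331, 345, 336, 331, 341, 336, 346] | right [337, 344, 341, 346, 336, 346, 347, 334, 246, 286, 385, 401, 431, 401]
105 [[202, 204, 205], [200, 204, 203], [197, 200, 200], [197, 200, 200], [199, 200, 201], [201, 201, 202], [199, 201, 201], [200, 202, 202], [202, 204, 205], [192, 195, 197], [124, 82, 60], [148, 81, 58], [153, 88, 64], [168, 91, 62], [202, 110, 73], [185, 101, 68], [183, 98, 66], [182, 98, 65], [187, 102, 68], [185, 101, 67]] | right [337, 334, 343, 350, 348, 347, 335, 352, 350, 422, 448, 614, 600, 600]
150 [613, 607, 613, 610, 613, 612, 601, 600, 611, 609, 618, 605, 305, 286, 293, 334, 385, 358, 344, 362] | right [343, 336, 337, 333, 340, 336, 336, 344, 347, 421, 435, 616, 583, 590]
0.034 [[276.1, 37.4], [276.9, 175.9], [213.2, 30.2], [221.2, 182.0]]
0.024 [[270.6, 39.4], [271.9, 174.3], [209.1, 32.6], [217.3, 180.0]]
60 0.028 0.034 214.81
60 0.028 0.024 210.59
60 -0.028 0.034 276.25
105 0.028 0.034 217.17
105 0.028 0.024 213.09
105 -0.028 0.034 276.51
150 0.028 0.034 219.53
150 0.028 0.024 215.6
150 -0.028 0.034 276.76
```

```bash
python3 - <<'E'
from h import *
P=np.load('P.npy');o=rack(P,0,-.0405,.024);ux=np.array([np.cos(P[2]),np.sin(P[2]),0])
g=o-.0018*ux-.0025*ux;print('origin',o,'grip xy',g)
s=r.sense();print('delta to pre (z .1615)',(np.array([g[0],g[1],.1615])-s['eef_pos'])*100)
E
```

```text
origin [0.5208 0.0544 0.1158] grip xy [0.5165 0.0549 0.1158]
delta to pre (z .1615) [  1.8933  -8.0604 -12.1297]
```

move_arm([
  [[0.9,-4,-1],0,75],
  [[1.0,-4,-3],0,75],
  [[0,-0.1,-4],0,75],
  [[0,0,-3],0,75],
  [[0,0,-1.1],0,75],
  [[0,0,0],0,75],
  [[0,0,0],0,75],
])

```text
time: 9.8
eef_pos: [0.5175, 0.056, 0.1639]
eef_rot: [-0.47, 0.528, 0.469, 0.53]
contact_force: [0.6, -0.4, 1.7]
opening: 0.708
```

```bash
python3 - <<'E'
from h import *
s=r.sense();im=r.get_image('wrist')[:,:,::-1]
print(s['eef_pos'],s['opening']*87)
a=np.ascontiguousarray(im[150:360,160:400]);cv2.imwrite('pics/w3raw.png',im);cv2.imwrite('pics/w3.png',cv2.resize(a,(686,600),interpolation=cv2.INTER_CUBIC))
for v in (160,200,230): print(v,'L',[int(x) for x in im[v,205:250].astype(int)@[1,0,-1]],'R',[int(x) for x in im[v,300:350].astype(int)@[1,0,-1]])
E
```

```text
[0.5175 0.056  0.1639] 61.56626790911655
160 L [-4, -2, -4, -1, -4, -3, -6, -4, -5, -4, -2, -2, -5, -4, -2, -3, -3, -3, -2, -2, -2, -2, -2, -2, -3, -4, -3, 1, 6, 23, 91, 87, 87, 89, 91, 107, 131, 122, 122, 119, 121, 119, 121, 120, 122] R [126, 127, 126, 125, 124, 129, 127, 123, 125, 121, 125, 124, 122, 122, 124, 121, 120, 121, 121, 122, 120, 122, 119, 122, 123, 121, 98, 16, 6, 7, 9, 8, 8, 9, 8, 0, -2, -3, -2, -1, -4, -4, -4, -4, -5, -3, -4, -4, -3, -3]
200 L [-3, -2, -2, 1, 0, -2, 1, -1, 0, -4, 1, -1, 0, -4, -3, -3, 1, -2, -1, 0, -1, -2, -1, -2, 0, 1, -1, -1, 1, 7, 12, 59, 66, 65, 69, 69, 72, 83, 84, 84, 85, 84, 83, 85, 84] R [90, 91, 91, 86, 88, 88, 91, 89, 88, 89, 87, 88, 84, 84, 86, 89, 85, 89, 85, 85, 83, 85, 83, 82, 79, 31, -2, -1, 1, 1, 0, 1, 0, 2, 0, 0, -2, 1, 1, -1, 0, -2, -1, 1, 1, -1, -1, 0, 0, -4]
230 L [-2, -5, -2, -1, -1, -4, -2, -3, -3, -4, -2, -2, -3, -2, -1, 0, -1, -1, -2, -1, -3, -2, -2, -2, 0, -1, -2, -3, -1, 2, 5, 12, 64, 68, 66, 68, 68, 77, 91, 88, 84, 90, 84, 87, 86] R [93, 91, 92, 92, 90, 90, 87, 90, 93, 89, 90, 91, 90, 87, 89, 89, 86, 88, 86, 91, 88, 87, 87, 67, 11, -2, 0, 1, -1, 0, 1, 1, 1, 0, -3, -1, 1, 0, 0, 2, -3, 0, -1, -1, -1, 0, -4, -3, -2, -1]
```

View pics/w3.png

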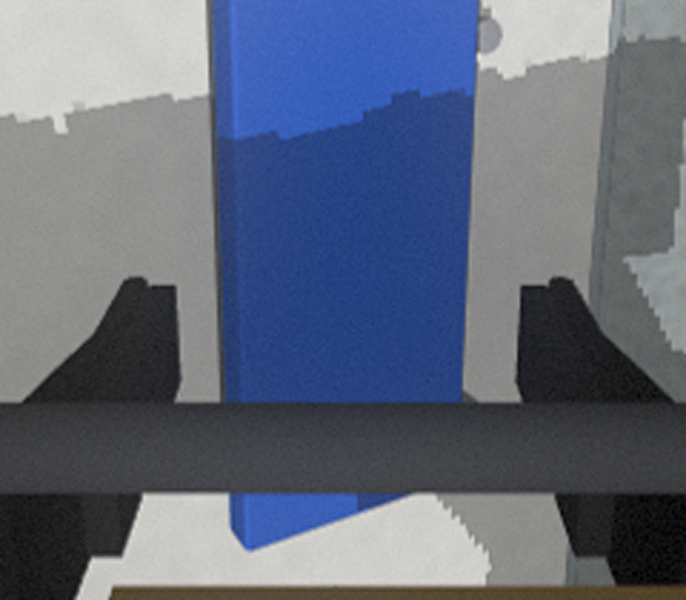

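The fingertips straddle the plate evenly: tips at crop columns 178 and 519, plate edges at about 220 and 465. The offset works out to about 0.4 mm. I'll narrow the jaws and descend while feeling for the face.

move_arm([
  [[-0.03,0,0],0,91],
  [[0,0,0],0,91],
  [[0,0,-1.5],0,91],
  [[0,0,-1.5],0,91],
  [[0,0,-0.7],0,91],
  [[0,0,0],0,91],
])

```text
time: 10.45
eef_pos: [0.5161, 0.0559, 0.1255]
eef_rot: [-0.469, 0.529, 0.469, 0.529]
contact_force: [1.0, 0.7, 0.5]
opening: 0.644
```

move_arm([
  [[0,0,-0.2],0,91],
  [[0,0,0],0,91],
])

```text
time: 10.65
eef_pos: [0.5164, 0.056, 0.1242]
eef_rot: [-0.469, 0.529, 0.469, 0.529]
contact_force: [-0.5, -0.6, 0.2]
opening: 0.639
```

move_arm([
  [[0,0,-0.1],0,91],
  [[0,0,0],0,91],
])

```text
time: 10.85
eef_pos: [0.5167, 0.056, 0.1233]
eef_rot: [-0.47, 0.528, 0.469, 0.53]
contact_force: [-0.3, -0.2, 2.1]
opening: 0.643
```

move_arm([
  [[0,0,-0.1],0,91],
  [[0,0,0],0,91],
])

```text
time: 11.05
eef_pos: [0.5171, 0.056, 0.1224]
eef_rot: [-0.47, 0.528, 0.469, 0.53]
contact_force: [1.7, -0.5, 3.1]
opening: 0.643
```

move_arm([
  [[0,0,-0.1],0,91],
  [[0,0,0],0,91],
])

```text
time: 11.25
eef_pos: [0.5174, 0.0561, 0.1216]
eef_rot: [-0.47, 0.528, 0.469, 0.53]
contact_force: [1.7, -0.4, 4.7]
opening: 0.644
```

move_arm([
  [[0,0,-0.1],0,91],
  [[0,0,0],0,91],
])

```text
time: 11.45
eef_pos: [0.5177, 0.0562, 0.1209]
eef_rot: [-0.47, 0.528, 0.469, 0.53]
contact_force: [1.6, -0.9, 5.9]
opening: 0.644
```

move_arm([
  [[0,0,-0.1],0,91],
  [[0,0,0],0,91],
])

```text
time: 11.65
eef_pos: [0.5179, 0.0562, 0.1204]
eef_rot: [-0.47, 0.527, 0.468, 0.53]
contact_force: [1.9, -0.7, 9.7]
opening: 0.643
```

Upward force with +x drift from z ≈ 0.1235: the upper finger is running onto the carrier's sloping upper wall (at x ≈ 25 mm, as the geometry predicts). The fix is to nudge the plate a few mm up the slope with the lower finger before closing. I'll raise the tool first.

move_arm([
  [[0,0,0.7],0,88],
  [[0.1,0,0],0,88],
  [[0,0,0],0,88],
])

```text
time: 11.95
eef_pos: [0.5159, 0.0555, 0.1248]
eef_rot: [-0.468, 0.53, 0.469, 0.528]
contact_force: [-0.3, -0.0, 0.2]
opening: 0.653
```

move_arm([
  [[0.22,0,0],0,88],
  [[0,0,-0.2],0,88],
  [[0,0,0],0,88],
])

```text
time: 12.25
eef_pos: [0.5187, 0.0556, 0.1229]
eef_rot: [-0.469, 0.53, 0.469, 0.529]
contact_force: [-0.6, -0.4, 0.4]
opening: 0.653
```

move_arm([
  [[0,0,-0.1],0,88],
  [[0,0,-0.1],0,88],
  [[0,0,0],0,88],
])

```text
time: 12.55
eef_pos: [0.5191, 0.0558, 0.1216]
eef_rot: [-0.469, 0.529, 0.469, 0.529]
contact_force: [-0.8, -0.4, 1.8]
opening: 0.656
```

move_arm([
  [[-0.1,0,0.05],0,88],
  [[0,0,-0.1],0,88],
  [[0,0,0],0,88],
])

```text
time: 12.85
eef_pos: [0.518, 0.0558, 0.121]
eef_rot: [-0.469, 0.529, 0.469, 0.529]
contact_force: [0.4, -0.4, 0.1]
opening: 0.651
```

move_arm([
  [[0,0,-0.1],0,88],
  [[0,0,0],0,88],
])

```text
time: 13.05
eef_pos: [0.5182, 0.0558, 0.1201]
eef_rot: [-0.469, 0.529, 0.469, 0.529]
contact_force: [-0.3, -0.4, -0.1]
opening: 0.655
```

move_arm([
  [[0,0,-0.05],0,88],
  [[0.09,-0.01,0.04],0,88],
  [[0.09,-0.01,0.05],0,88],
  [[0,0,0],0,88],
])

```text
time: 13.45
eef_pos: [0.519, 0.0554, 0.1201]
eef_rot: [-0.469, 0.53, 0.469, 0.528]
contact_force: [-3.6, 1.0, 1.3]
opening: 0.653
```

move_arm([
  [[0.09,-0.01,0.05],0,88],
  [[0.09,-0.01,0.05],0,88],
  [[0,0,0],0,88],
])

```text
time: 13.75
eef_pos: [0.5212, 0.0551, 0.1213]
eef_rot: [-0.469, 0.53, 0.469, 0.529]
contact_force: [-4.2, -0.2, 1.0]
opening: 0.656
```

move_arm([
  [[0.09,-0.01,0.05],0,88],
  [[0.09,-0.01,0.05],0,88],
  [[0.09,-0.01,0.05],0,88],
  [[0.09,-0.01,0.05],0,88],
  [[0,0,0],0,88],
])

```text
time: 14.25
eef_pos: [0.5251, 0.0549, 0.1235]
eef_rot: [-0.469, 0.529, 0.469, 0.529]
contact_force: [-5.2, 0.3, 3.2]
opening: 0.649
```

move_arm([
  [[0,0,0],0,93],
  [[0,0,0],0,98],
  [[0,0,0],0,98],
])

```text
time: 14.55
eef_pos: [0.5238, 0.0549, 0.1234]
eef_rot: [-0.468, 0.53, 0.47, 0.528]
contact_force: [-8.5, 2.4, 4.6]
opening: 0.622
```

move_arm([
  [[0,0,0],0,103],
  [[0,0,0],0,110],
  [[0,0,0],0,110],
])

```text
time: 14.85
eef_pos: [0.5227, 0.055, 0.1234]
eef_rot: [-0.468, 0.531, 0.47, 0.528]
contact_force: [-10.6, 3.5, 6.9]
opening: 0.583
```

```bash
python3 - <<'E'
from h import *
w=r.get_image('wrist')[:,:,::-1];a=r.get_image('scene')[:,:,::-1]
cv2.imwrite('pics/g1.png',np.hstack([cv2.resize(w[120:360,180:400],(440,480)),cv2.resize(a[175:275,255:330],(360,480),interpolation=cv2.INTER_CUBIC)]))
E
```

```text
(no output)
```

View pics/g1.png

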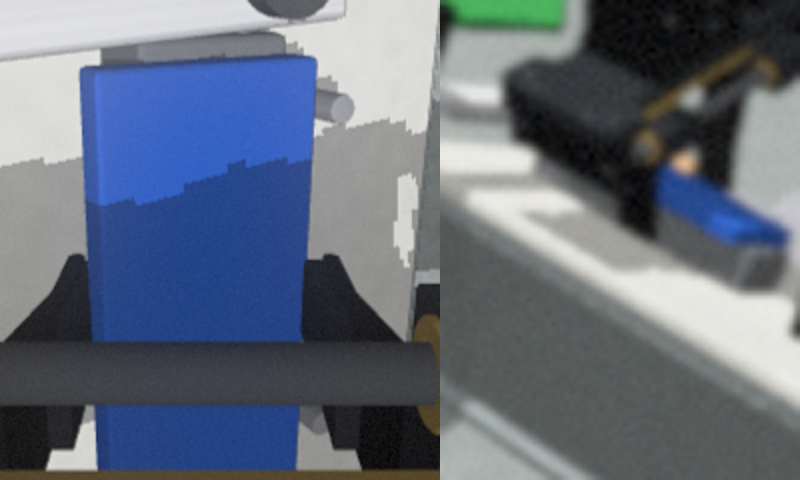

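The plate sits between both fingers, up-slope of the pins (pin at ~340,105). But the opening of 50.7 mm is below the expected 53.5, so I'll check for creep.

move_arm([
  [[0,0,0],0,110],
  [[0,0,0],0,110],
])

```text
time: 15.15
eef_pos: [0.5227, 0.055, 0.1235]
eef_rot: [-0.468, 0.531, 0.47, 0.528]
contact_force: [-10.9, 4.5, 6.9]
opening: 0.581
```

move_arm([
  [[0,0,0.1],0,110],
  [[0,0,0.1],0,110],
  [[0,0,0],0,110],
])

```text
time: 15.45
eef_pos: [0.526, 0.0551, 0.1259]
eef_rot: [-0.469, 0.529, 0.469, 0.529]
contact_force: [-4.4, 0.0, 1.2]
opening: 0.579
```

move_arm([
  [[0,0,0.2],0,110],
  [[0,0,0.2],0,110],
  [[0,0,0.2],0,110],
  [[0,0,0],0,110],
])

```text
time: 15.85
eef_pos: [0.5262, 0.0552, 0.1321]
eef_rot: [-0.469, 0.528, 0.469, 0.53]
contact_force: [-0.6, -0.3, -1.3]
opening: 0.576
```

```bash
python3 - <<'E'
from h import *
s=r.sense();im=np.ascontiguousarray(r.get_image('wrist')[:,:,::-1]);print(s['eef_pos'],s['contact_force'])
a=r.get_image('scene')[:,:,::-1]
cv2.imwrite('pics/g2.png',np.hstack([cv2.resize(im[120:360,180:400],(440,480)),cv2.resize(a[175:275,255:330],(360,480),interpolation=cv2.INTER_CUBIC)]))
m=cv2.inRange(cv2.cvtColor(im,cv2.COLOR_BGR2HSV),(105,120,40),(130,255,255))
for v in(155,170,190,210,230,250,270):
    x=np.where(m[v])[0];print(v,x.min() if len(x) else None,x.max() if len(x) else None)
E
```

```text
[0.5262 0.0552 0.1321] [-0.5966 -0.2812 -1.3261]
155 220 336
170 220 336
190 221 335
210 222 333
230 223 332
250 224 332
270 225 330
```

View pics/g2.png

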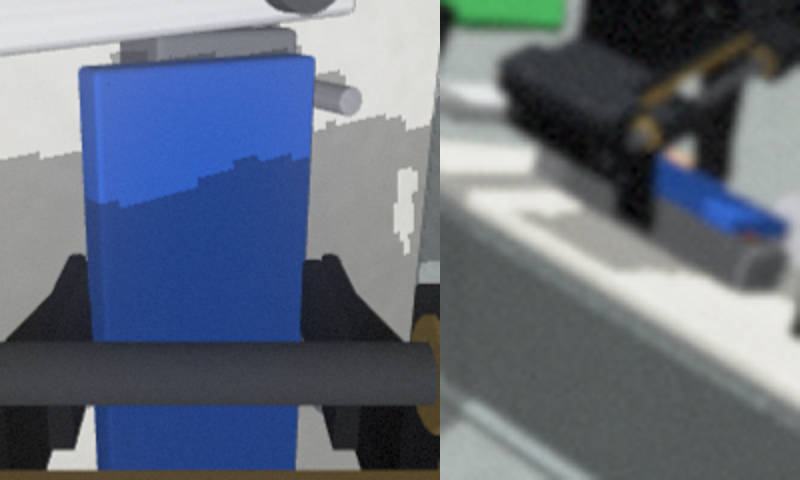

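```bash
python3 - <<'E'
from h import *
m=r.camera_model('wrist');K=np.array(m['camera_matrix']);M=np.array(m['mount'])
for e in (.058,.060,.062):
    P=[]
    for uv in((220.5,155.5),(230,153.5),(336.5,148.5)):
        d=M[:3,:3]@np.linalg.solve(K,[*uv,1]);o=M[:3,3];P.append((o+d*(e-o[2])/d[2])*1000)
    P=np.array(P);v=P[2]-P[0];t=P[2]-P[1];print(e,P[:,:2].round(1).tolist(),'diag',np.hypot(v[0],v[1]),np.degrees(np.arctan2(v[0],v[1]))+10.1,'top',np.hypot(t[0],t[1]),np.degrees(np.arctan2(t[0],t[1])))
E
```

```text
0.058 [[911.8, -187.7], [961.7, -165.6], [1105.6, 200.2]] diag 433.66974181592934 36.6430372666592 top 393.09108248205956 21.472525461226525
0.06 [[927.5, -190.5], [978.1, -168.0], [1124.1, 203.2]] diag 440.0466040410592 36.64303726665921 top 398.8712590385767 21.472525461226535
0.062 [[943.1, -193.3], [994.4, -170.5], [1142.6, 206.1]] diag 446.42346626618905 36.643037266659206 top 404.6514355950937 21.472525461226514
```

```bash
python3 - <<'E'
from h import *
m=r.camera_model('wrist');K=np.array(m['camera_matrix']);M=np.array(m['mount'])
for e in (-.058,-.060,-.062):
    P=[]
    for uv in((220.5,155.5),(230,153.5),(336.5,148.5)):
        d=M[:3,:3]@np.linalg.solve(K,[*uv,1]);o=M[:3,3];P.append((o+d*(e-o[2])/d[2])*1000)
    P=np.array(P);v=P[2]-P[0];t=P[2]-P[1];print(e,P[:,:2].round(1).tolist(),'diag',np.hypot(v[0],v[1]),np.degrees(np.arctan2(v[0],v[1]))+10.1,'top',np.hypot(t[0],t[1]),np.degrees(np.arctan2(t[0],t[1])))
E
```

```text
-0.058 [[5.6, -27.3], [12.9, -24.1], [34.1, 29.8]] diag 63.811732758398975 36.64303726665921 top 57.840842204070015 21.47252546122653
-0.06 [[-10.1, -24.6], [-3.4, -21.6], [15.6, 26.8]] diag 57.43487053326915 36.6430372666592 top 52.06066564755296 21.472525461226514
-0.062 [[-25.7, -21.8], [-19.8, -19.2], [-2.9, 23.9]] diag 51.05800830813929 36.64303726665918 top 46.280489091035896 21.472525461226525
```

move_arm([
  [[0,0,1],0,110],
  [[0,0,2],0,110],
  [[0,0,2.5],0,110],
  [[0,0,2.5],0,110],
  [[0,0,1.8],0,110],
  [[-0.2,-1.5,0],0,110],
  [[-0.2,-3.5,0],0,110],
  [[-0.2,-4,0],0,110],
  [[-0.2,-4,0],0,110],
  [[-0.2,-3.5,0],0,110],
  [[-0.3,-1.9,0],0,110],
  [[0,0,0],0,110],
])

```text
time: 17.15
eef_pos: [0.5109, -0.1316, 0.2287]
eef_rot: [-0.468, 0.531, 0.469, 0.529]
contact_force: [-0.8, -0.1, -2.0]
opening: 0.575
```

```bash
cat > pile.py <<'E'
from h import *
import sys
s=r.sense();im=np.ascontiguousarray(r.get_image('wrist')[:,:,::-1]);print(s['time'],s['eef_pos'],s['contact_force'],s['opening']*87)
cv2.imwrite('pics/p_%.2f.png'%s['time'],im)
m=cv2.inRange(cv2.cvtColor(im,cv2.COLOR_BGR2HSV),(105,120,40),(130,255,255))
n,l,st,ce=cv2.connectedComponentsWithStats(m);c=cam('wrist',s)
for i in range(1,n):
    if st[i,4]<300: continue
    k=(l==i).astype(np.uint8);cn=max(cv2.findContours(k,0,cv2.CHAIN_APPROX_NONE)[0],key=len)
    # contour on plane z
    z=float(sys.argv[1]) if len(sys.argv)>1 else .036-.01
    w=np.array([onz(c,p[0],z)[:2] for p in cn])*1000
    (cx,cy),(a,b),an=cv2.minAreaRect(w.astype(np.float32));print(st[i].tolist(),'rect mm',cx,cy,a,b,an)
E
python3 pile.py
```

```text
17.15 [ 0.5109 -0.1316  0.2287] [-0.8042 -0.1407 -1.9636] 50.026976508283504
[210, 76, 123, 67, 6914] rect mm 511.72576904296875 -209.7849578857422 55.534549713134766 118.59864044189453 78.6469497680664
[219, 147, 118, 144, 15732] rect mm 519.5263671875 -92.20056915283203 163.25991821289062 122.261962890625 82.75128173828125
[227, 323, 102, 32, 3199] rect mm 538.160888671875 54.247291564941406 43.9720573425293 120.95157623291016 82.7365493774414
```

move_arm([
  [[0,-0.9,0],0.1494,110],
  [[0,-0.9,0],0.1494,110],
  [[0,-0.9,0],0.1494,110],
  [[0,-0.9,0],0.1494,110],
  [[0,-0.9,0],0.1494,110],
  [[0,-0.9,-1],0.1494,110],
  [[0,-0.9,-1],0.1494,110],
  [[0,-0.8,-1],0.1494,110],
  [[0,-0.8,-1],0.1494,110],
  [[-0.1,-0.8,-1],0.1494,110],
  [[0,0,-1],0,110],
  [[0,0,0],0,110],
])

```text
time: 18.4
eef_pos: [0.5103, -0.2151, 0.1677]
eef_rot: [-0.702, 0.07, 0.705, 0.071]
contact_force: [-0.1, -0.1, -1.7]
opening: 0.58
```

```bash
python3 - <<'E'
from h import *
s=r.sense();v=R.from_quat(s['eef_rot']).as_matrix()
print(s['eef_pos'],s['contact_force'],s['opening']*87,np.degrees(np.arctan2(-v[1,1],-v[0,1])),v[:,0],s['joints'])
E
```

```text
[ 0.5103 -0.2151  0.1677] [-0.1439 -0.1476 -1.6791] 50.44848583176209 78.55182614026248 [-0.0038  0.0011 -1.    ] [-0.1066  0.3239 -0.2609 -0.0008 -0.9898  1.4781]
```

move_arm([
  [[0,-0.3,-2],0,110],
  [[0,0,-3],0,110],
  [[0,0,-3],0,110],
  [[0,0,-2],0,110],
  [[0,0,-1],0,110],
  [[0,0,0],0,110],
  [[0,0,0],0,110],
])

```text
time: 19.1
eef_pos: [0.5124, -0.2189, 0.0605]
eef_rot: [0.704, -0.07, -0.703, -0.069]
contact_force: [-0.0, -0.2, -1.2]
opening: 0.58
```

```bash
cat > pos.py <<'E'
from h import *
s=r.sense();p=s['eef_pos'];u=np.array([.1968,.9804])
d=np.array(p[:2])-[.5117,-.2098];v=R.from_quat(s['eef_rot']).as_matrix()
print('t',s['time'],'along u mm',d@u*1e3,'across',d@[-u[1],u[0]]*1e3,'tip z',p[2]*1e3-11,'F',s['contact_force'],'open',s['opening']*87,'yaw',np.degrees(np.arctan2(-v[1,1],-v[0,1])))
E
python3 pos.py
```

```text
t 19.1 along u mm -8.80589119143642 across -2.4904956357475876 tip z 49.54791375149723 F [-0.0272 -0.2494 -1.2253] open 50.42133754570842 yaw 78.73110523766222
```

move_arm([
  [[-0.3,0.05,0],0,110],
  [[0,0,-0.5],0,110],
  [[0,0,-0.5],0,110],
  [[0,0,-0.3],0,110],
  [[0,0,0],0,110],
])

```text
time: 19.6
eef_pos: [0.508, -0.2185, 0.0459]
eef_rot: [-0.703, 0.07, 0.704, 0.07]
contact_force: [0.7, 0.9, -2.0]
opening: 0.575
```

```bash
python3 pos.py
```

```text
t 19.6 along u mm -9.22296326283322 across 1.972075327738442 tip z 34.917193356258124 F [ 0.6704  0.9495 -1.9917] open 50.06175767046225 yaw 78.71061181085156
```

move_arm([
  [[0,0,-0.1],0,110],
  [[0,0,0],0,110],
])

```text
time: 19.8
eef_pos: [0.5084, -0.2185, 0.0454]
eef_rot: [-0.704, 0.069, 0.704, 0.069]
contact_force: [0.4, -0.0, -0.9]
opening: 0.576
```

move_arm([
  [[0,0,-0.1],0,110],
  [[0,0,0],0,110],
])

```text
time: 20.0
eef_pos: [0.5084, -0.2185, 0.0445]
eef_rot: [-0.704, 0.069, 0.704, 0.069]
contact_force: [-0.2, 0.4, -1.1]
opening: 0.576
```

move_arm([
  [[0,0,-0.1],0,110],
  [[0,0,0],0,110],
])

```text
time: 20.2
eef_pos: [0.5083, -0.2185, 0.0434]
eef_rot: [-0.704, 0.069, 0.704, 0.069]
contact_force: [-0.2, -1.0, -1.0]
opening: 0.581
```

move_arm([
  [[0.07,0,-0.1],0,110],
  [[0,0,0],0,110],
])

```text
time: 20.4
eef_pos: [0.5088, -0.2187, 0.043]
eef_rot: [-0.703, 0.07, 0.704, 0.069]
contact_force: [-2.0, 0.4, 3.1]
opening: 0.577
```

move_arm([
  [[0,0,-0.1],0,110],
  [[0,0,0],0,110],
])

```text
time: 20.6
eef_pos: [0.5089, -0.2189, 0.0427]
eef_rot: [-0.704, 0.07, 0.704, 0.069]
contact_force: [-4.1, -0.6, 7.8]
opening: 0.578
```

move_arm([
  [[0,0,-0.1],0,110],
  [[0,0,0],0,110],
])

```text
time: 20.8
eef_pos: [0.509, -0.2191, 0.0424]
eef_rot: [-0.704, 0.07, 0.704, 0.069]
contact_force: [-4.3, 0.4, 11.9]
opening: 0.578
```

move_arm([
  [[0,0,-0.1],0,110],
  [[0,0,0],0,110],
])

```text
time: 21.0
eef_pos: [0.5091, -0.2192, 0.0422]
eef_rot: [0.704, -0.07, -0.704, -0.069]
contact_force: [-5.6, 0.5, 16.0]
opening: 0.581
```

Edge contact at tip height 32 mm, as predicted. I'll relieve the pressure, then open in small steps while following the plate as it lays itself down.

move_arm([
  [[0,0,0.25],0,110],
  [[0,0,0],0,107],
  [[0.03,0.14,0],0,103],
  [[0,0,0],0,103],
  [[0.03,0.14,0],0,98],
  [[0,0,0],0,98],
])

```text
time: 21.6
eef_pos: [0.5103, -0.2159, 0.042]
eef_rot: [0.704, -0.07, -0.703, -0.069]
contact_force: [-0.4, -3.0, 3.0]
opening: 0.61
```

```bash
python3 pos.py; python3 pile.py .03
```

```text
t 21.6 along u mm -6.298243888882204 across 0.176116865889831 tip z 31.029808284022323 F [-0.3968 -2.9841  2.9502] open 53.05031112729281 yaw 78.73879282673992
21.6 [ 0.5103 -0.2159  0.042 ] [-0.3968 -2.9841  2.9502] 53.05031112729281
[207, 140, 131, 151, 17699] rect mm 535.5357055664062 -216.69964599609375 62.06547546386719 78.54737854003906 78.83245849609375
[218, 323, 112, 32, 3512] rect mm 467.3653564453125 -202.88079833984375 61.30982971191406 20.22423553466797 78.67224884033203
```

move_arm([
  [[0.03,0.14,0.05],0,94],
  [[0,0,0],0,94],
  [[0.02,0.13,0],0,91],
  [[0,0,0],0,91],
])

```text
time: 22.05
eef_pos: [0.5103, -0.2127, 0.0424]
eef_rot: [0.704, -0.069, -0.704, -0.069]
contact_force: [0.8, -1.6, 1.2]
opening: 0.643
```

```bash
python3 pos.py; python3 pile.py .03
```

```text
t 22.05 along u mm -3.1321726444244966 across 0.800406578027934 tip z 31.40803775772428 F [ 0.809  -1.6019  1.2164] open 55.91242683844213 yaw 78.73507511962725
22.05 [ 0.5103 -0.2127  0.0424] [ 0.809  -1.6019  1.2164] 55.91242683844213
[225, 139, 108, 7, 528] rect mm 572.4176025390625 -223.64239501953125 50.27094650268555 2.5057590007781982 77.69783020019531
[212, 146, 130, 145, 17191] rect mm 533.6714477539062 -215.13638305664062 61.30660629272461 75.92169189453125 78.77485656738281
[223, 322, 109, 33, 3447] rect mm 467.0115051269531 -201.37503051757812 60.13654327392578 20.9307918548584 78.6884536743164
```

move_arm([
  [[0.03,0.13,0],0,89],
  [[0,0,0],0,89],
  [[0.01,0.07,0],0,87],
  [[0,0,0],0,87],
  [[0,0.05,0],0,86],
  [[0,0,0],0,86],
])

```text
time: 22.7
eef_pos: [0.5105, -0.2103, 0.0424]
eef_rot: [-0.704, 0.069, 0.704, 0.07]
contact_force: [-0.0, -0.5, -0.3]
opening: 0.661
```

```bash
python3 pos.py; python3 pile.py .036
```

```text
t 22.7 along u mm -0.7819264829763877 across 1.1090560371925735 tip z 31.435370760711145 F [-0.0397 -0.4637 -0.2909] open 57.48866039254647 yaw 78.72216991060972
22.7 [ 0.5105 -0.2103  0.0424] [-0.0397 -0.4637 -0.2909] 57.48866039254647
[230, 138, 107, 8, 546] rect mm 573.013671875 -223.50340270996094 47.97489929199219 2.6975631713867188 78.12094116210938
[217, 145, 126, 147, 16984] rect mm 535.4729614257812 -214.3652801513672 57.136722564697266 74.07941436767578 78.6694107055664
[227, 322, 106, 33, 3349] rect mm 471.2639465332031 -201.32485961914062 56.298606872558594 20.1711368560791 78.67330169677734
```

Width on the z = 36 mm plane is 57 mm and the forces are near zero, so the plate lies flat. I'll open, retreat straight up and measure from above.

move_arm([
  [[0,0,0],0,75],
  [[0,0,0],0,60],
  [[0,0,0],0,50],
  [[0,0,2],0,40],
  [[0,0,3.5],0,20],
  [[0,0,4.5],0,0],
  [[-2.5,0.5,4.5],0,0],
  [[-2.5,0.5,4],0,0],
  [[-2.5,0.5,0],0,0],
  [[0,0,0],0,0],
  [[0,0,0],0,0],
])

```text
time: 23.85
eef_pos: [0.4361, -0.1956, 0.2264]
eef_rot: [0.704, -0.069, -0.703, -0.069]
contact_force: [-0.7, -0.1, -0.1]
opening: 1.0
```

```bash
python3 pile.py .036; python3 - <<'E'
from h import *
import glob
w=cv2.imread(sorted(glob.glob('pics/p_*'))[-1]);a=r.get_image('scene')[:,:,::-1];b=r.get_image('side')[:,:,::-1]
cv2.imwrite('pics/f.png',np.hstack([np.vstack([cv2.resize(w[20:300,100:470],(396,300)),cv2.resize(b[140:340,150:414],(396,300))]),cv2.resize(a[160:312,195:295],(394,600),interpolation=cv2.INTER_CUBIC)]))
E
```

```text
23.85 [ 0.4361 -0.1956  0.2264] [-0.7287 -0.0527 -0.1431] 86.96513460236403
[248, 42, 64, 130, 7852] rect mm 512.6640625 -209.2274169921875 57.988853454589844 117.8785400390625 78.66297912597656
```

View pics/f.png

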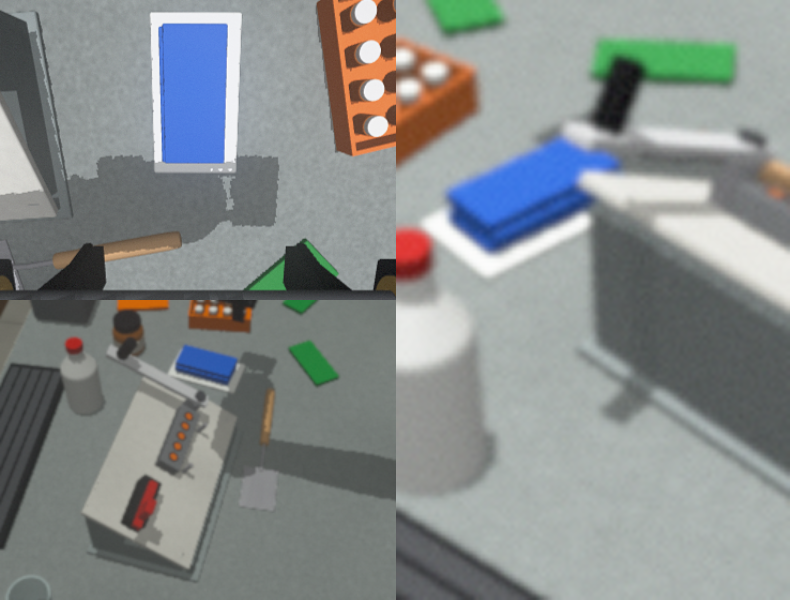

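```bash
python3 -c "
from bench import r
print(r.finish_job())"
```

```text
the job is handed in; nothing more can be done
None
```

The job is done and handed in at about 24 s of the 58 s allowed. The spacer lies flat on the pile on the tray, released, with the gripper open, clear and touching nothing.

- **Catch:** I pushed it outwards until it met its stop. The tool stood still while the force rose to about 16 N. The pictures show it withdrawn.
- **Bar:** I swung it by the knob up the slope to its stop, where the force rose to about 16.5 N. It still stood open in the last picture.
- **Spacer:** The straight grasp did not fit, because the upper finger met the carrier's wall. I slid the plate a few mm up the slope off its pins and gripped it there. The plate tilted from 30° to about 37° in the grip. I set its lower edge on the pile, pressing with about 16 N for a moment, then opened the jaws in small steps so it lay down flat.

**Last checks:**
- The spacer's centre measured (0.5127, -0.2092), against (0.5117, -0.2098) for the pile before placing.
- Its angle was 78.66°, against 78.65° for the pile.
- The blue outline was 58 mm wide instead of 56. A thin strip of a lower spacer shows on the rack side, so the top spacer sits about 1–2 mm off the one below.
- The other items in view looked undisturbed. The steel cup was out of the last picture and only the beaker's rim was in it, so I did not check those two at the end; the arm never worked near them.

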